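# Tare the laundry scale for the empty jar

## Robot

A 6-joint arm with a two-finger parallel gripper is mounted at the origin on the work surface. World frame = base frame: x ahead of the robot, y to its left, z up, the work surface at z = 0. Lengths are in m, angles in rad, forces in N, time in s.
With the tool pointing down it reaches from about 0.425 to 0.95 m from the base axis. Payload 3.5 kg.
Tool frame: the origin (TCP) lies midway between the tips of the shut fingers; the grasp point (between the pads) lies 19 mm behind it (r.pinch_z is the distance from the TCP to the grasp point, in m); z points along the fingers, y is the line along which they close (so a half turn about z gives the same grasp; the last joint's range is limited). The gripper opens to 85 mm and grips with 20 to 120 N. Pads are 22 mm wide; open, the fingers measure 114 mm over their backs; the gripper's body (76 mm by 85 mm) begins 54 mm behind the grasp point. The pads swing forward as they close: fully open they stand 13 mm farther back than shut.
Start: joints at [-1.328, 0.286, 1.577, -0, 1.279, -0.15], TCP at [0.258, -0.624, 0.231] pointing down, gripper open.
Joint ranges: [-2.77, 2.77], [-0.9, 2.22], [0.21, 2.48], [-1.53, 4.67], [0.24, 2.81], [-2.84, 2.84]. Speed limits (rad/s): [2.79, 2.79, 3.14, 3.14, 3.14, 3.14].

## Interface

Orientations are given as a rotation vector (axis times angle).
In Python, from plant import monitor, vision, order, r gives the robot as it stands.
- The arm moves only by the tool servo_tool, never from a script. Its argument "deltas" is a list of rows, each an object with "translation": the shift along the tool's x, y, z in units of 12 cm (1.0 is 12 cm), a list of three; "rot": the turn, a rotation vector about the tool's x, y, z in units of 360 degrees (1.0 is 360 degrees), a list of three. In form: [{"translation": [x, y, z], "rot": [rx, ry, rz]}, ...]. A call has 1 to 12 rows; each row shifts and turns the commanded pose from where the row before left it, along the tool's axes as they then stand; what a row does not reach is not made up. A row lasts 1/10 s, in which the tool goes at most 50 mm and 8.59 degrees, less where a joint would pass 70% of its speed; a pose out of reach is approached as far as the arm can. A call with a number of a shift or a turn outside -1 to 1 is refused whole. A call with a gripper value outside its range is refused whole. "hand" is the gripper's target within -1 to 1 (fully open at 1, half-way at 0, shut at -1), set as the call begins (left out, the last holds). The fingers move at their own pace and stop on an object; "force" is the grip in N (left out, the last holds). Time passes only in rows, so rows that do not move let the fingers close. It gives the time, the measured TCP pose, the force, the opening and the grip force at its end, in the units of the state.
- monitor.get_state(): the state, without advancing time (a new reading comes with each control period).
- vision.grab_frame(name): name is "side" or "top"; returns a dict with "image" (400x640x3 uint8, red, green, blue), "intrinsics" (3x3 intrinsics, pixels), "k1" (the pictures are not rectified: a ray, as slopes to the right and down, at radius r is drawn at 1 + k1 r^2 times it, then the intrinsics apply), "origin" and "attitude" of the camera in the world. Camera axes: x right, y up, looking along -z (the intrinsics and any distortion apply to the point x, -y, -z); pixel columns grow to the right and rows downward; lengths in m; the calibration is good to about 2 mm. A picture is of the moment at which its call begins. There is no depth.
- order.job_done(): hands the job in; it is judged then, once.
The state is a dict: "time": time; "joint_pos": joint angles; "joint_velocities": joint speeds; "tau": joint torques, N m; "tool_pos": TCP position; "tcp_rot": TCP orientation; "wrist_force": force on the tool from outside, world axes, zero at the start; "torque": the same for the moment, N m; "grip_width": opening from 0.0 (shut) to 1.0 (fully open); "finger_force": force on a finger pad.
Only numpy, scipy, OpenCV 4.12 (cv2) and the standard library are available. Lean on these libraries where they do the work, as an engineer would, in place of code of your own. Each camera call takes 0.05 s, during which the arm holds its last target. There are 200 camera calls.

## Task

The empty jar is standing on the spring scale and the needle shows its weight: tare the scale for it. With a fingertip against the ring's raised ribs, gently push the ring round the dial, either way and without pinching it, until the dial's zero mark (the thick line with the diamond) lines up with the tip of the needle to within half a division, then leave the ring alone. Do not lift or shift the scale, the jar or anything else on the shelf.

Things in the scene. Friction and masses are not known exactly. Their poses are not given: they have to be found in the camera images.
- scale: Low flat spring scale (1 kg), white housing 360 mm long with rounded corners, 190 mm wide, top face 44 mm above the shelf, standing loose on four rubber feet; about 2.1 kg in all. Origin on the shelf exactly under the dial's axis, z up; its +x runs along the housing from the dial to the pan, whose axis is 185 mm away. The end round the dial is a half circle of 95 mm radius.
- tare_ring (a joint): Angle of the tare ring, rad, growing clockwise seen from above; 0 when the zero mark points along the scale's +x; turns endlessly both ways, stays where left (friction 0.12 N m, 1.6 N at the ribs). It is the bezel round the dial, radius 66 to 86 mm, flat top 54 mm above the shelf, and turns with the dial and its clear window (radius 66 mm, top 53 mm above the shelf).
- rib (a point): Top centre of one of six equal finger ribs on the ring, 78 mm from the dial's axis, 63 mm above the shelf; this one is 30 degrees anticlockwise of the zero mark, the others every 60 degrees. Each is an upright block 12 mm wide (along the turn), 16 mm long radially (70 to 86 mm off the axis), edges rounded 3 mm, standing 9 mm proud of the ring.
- zero_mark (a point): Inner end of the zero line, 54 mm from the dial's axis, 47 mm above the shelf. It is the one thick line (4 mm) on the dial, carried on by a dark diamond (18 mm across, the only one) on the ring at 76 mm radius. The other 39 lines, one per division (25 g, 9 degrees), are thin, every fourth one longer, and all end at the window's edge.
- needle (a joint): Angle of the needle in rad, growing clockwise as seen from above; 0 (nothing on the pan) along the scale's +x, 2 pi at 1 kg. It is moved by the load on the pan, not by the ring, and cannot be touched (it lies under the window).
- needle_tip (a point): Tip of the black needle under the window (its arrowhead, 10 mm wide, ends here), 53 mm from the dial's axis, 48 mm above the shelf. The needle's other end is a short blunt tail, 8 mm wide, reaching 24 mm from the axis.
- pan_top (a point): Centre of the top of the round aluminium pan (140 mm across, 69 mm above the shelf when empty), which sinks 12 mm per kg on it.
- jar: Empty, open, clear plastic jar standing on the middle of the pan, 100 mm across, 100 mm tall (its rim is about 168 mm above the shelf), 0.1 to 0.21 kg. Origin at the centre of its underside, z up.
- brush: blue scrub brush 150 x 56 mm, 80 mm tall with its arched handle, bristles down; origin under its centre
- clothespin: wooden clothespin 74 mm long, 10 mm tall, lying beside the scale; origin under its centre
- clothespin2: a second wooden clothespin, the same size, on the scale's other side; origin under its centre
- scoop: aluminium measuring scoop: round cup 58 mm wide, 38 mm tall, flat handle to its +x, 122 mm from the cup's axis to the end; stands beside the scale; origin under the cup
- soap_dish: bar of soap in a white dish 120 x 85 mm, 32 mm tall; origin under its centre
- detergent: plastic detergent bottle 84 mm across, 230 mm tall; origin under its centre
- powder_jar: clear lidded jar 90 mm across, 120 mm tall; origin under its centre
Not all that is in view belongs to the job. Leave any brown or orange look-alike of the jar alone.

How it is judged:
At the end, for the whole second after the job is handed in: The inner end of the zero line lies within 4.5 mm of the needle's tip (half a division, 4.5 degrees), the ring is at rest, and the jar stands upright and still on the pan, the scale on its feet (horizontal distance between zero_mark and needle_tip below 0.0045 m and velocity of joint tare_ring between -0.05 and 0.05 rad/s and horizontal distance between jar and pan_top below 0.02 m and z of jar in the frame of pan_top below 0.004 m and angle between jar's own z axis and vertical below 0.1 rad and angle between scale's own z axis and vertical below 0.05 rad and linear speed of jar below 0.02 m/s and height (world z) of scale below 0.006 m); the robot touches nothing.
It fails at once if the jar is lifted or shifted on the pan (more than 15 mm) (z of jar in the frame of pan_top above 0.015 m or distance of jar from where it was at the start of the episode above 0.035 m or angle between jar's own z axis and vertical above 0.2 rad or horizontal distance between jar and pan_top above 0.022 m).
It fails at once if the scale is shifted by more than 20 mm, lifted or tipped (distance of scale from where it was at the start of the episode above 0.02 m or height (world z) of scale above 0.008 m or angle between scale's own z axis and vertical above 0.08 rad).
It fails at once if the scale or its ring is forced or pinched (more than 30 N of contact) instead of gently pushed (contact force between the fingers and scale above 30 N).
It fails at once if another thing on the shelf is moved by more than 20 mm (distance of any of brush, clothespin, clothespin2, scoop, soap_dish, detergent, powder_jar from where it was at the start of the episode above 0.02 m).
It also fails if it takes over 64 s, if anything falls off the work surface, if the arm or the gripper's body presses on something with over 40 N, if the wrist force passes 120 N, or if a joint passes its speed limit or range.

## Working session

There is one attempt and no reset: what is moved stays moved. The work goes in short steps, Python scripts to look and compute and a tool call to move; the robot and the scene stay as the last step left them, time stands still between calls to the robot, and variables do not carry over. Pictures are saved under pics/ and viewed, at most 10 in all, crops included, and the job is handed in when it is done.

Besides the shell and the picture viewer there is one more tool, called after "Call:" by a JSON object that holds its "op" and its "data". servo_tool: Moves the arm, as the interface text tells. Shifts and turns lie within -1 to 1; 1 stands for 12 cm of shift or 360 degrees of turn. Its arguments: {"type":"object","properties":{"deltas":{"type":"array","items":{"type":"object","properties":{"translation":{"type":"array","items":{"type":"number"}},"rot":{"type":"array","items":{"type":"number"}}}}},"hand":{"type":"number"},"force":{"type":"number"}},"required":["deltas"]}

```bash
mkdir -p pics; cat > h.py <<'E'
import numpy as np, cv2
from plant import monitor, vision, order, r
def save(f,n,crop=None,s=1):
    im=f["image"][:,:,::-1]
    if crop: x0,y0,x1,y1=crop; im=im[y0:y1,x0:x1]
    cv2.imwrite(n,cv2.resize(im,None,fx=s,fy=s,interpolation=cv2.INTER_CUBIC))
def dist(f):
    return np.array([f["k1"],0,0,0.])
def att(f):
    a=np.array(f["attitude"],float)
    if a.shape==(3,3): return a
    return cv2.Rodrigues(a)[0]
def px2w(f,uv,z):
    K=np.array(f["intrinsics"],float)
    p=cv2.undistortPoints(np.array(uv,float).reshape(-1,1,2),K,dist(f)).reshape(-1,2)
    d=np.c_[p[:,0],-p[:,1],-np.ones(len(p))]@att(f).T
    o=np.array(f["origin"]); return o+d*((z-o[2])/d[:,2])[:,None]
def w2px(f,P):
    c=(np.atleast_2d(P)-np.array(f["origin"]))@att(f)
    c=c*[1,-1,-1]
    return cv2.projectPoints(c.reshape(-1,1,3),np.zeros(3),np.zeros(3),np.array(f["intrinsics"],float),dist(f))[0].reshape(-1,2)
E
python3 - <<'E'
from h import *
for n in("top","side"):
    f=vision.grab_frame(n); save(f,f"pics/{n}0.png"); print(n,f["origin"],f["attitude"],f["k1"],f["intrinsics"])
    np.save(n+"0.npy",f,allow_pickle=True)
print(monitor.get_state())
E
```

```text
top [ 0.30409587 -0.03847655  1.94094429] [ 0.11911542 -0.13027074 -1.53813549] -0.008522963499851894 [[474.44681107   0.         329.44319433]
 [  0.         474.44681107 196.48768096]
 [  0.           0.           1.        ]]
side [ 0.36242404 -0.95021928  1.10122995] [ 0.73192628 -0.08301649 -0.24364215] -0.0012322925667669477 [[407.35080483   0.         317.77282622]
 [  0.         407.35080483 197.57144472]
 [  0.           0.           1.        ]]
{'time': 0.1, 'joint_pos': array([-1.32800026e+00,  2.87090453e-01,  1.57806560e+00, -2.45218505e-05,
        1.27858490e+00, -1.50013098e-01]), 'joint_velocities': array([ 0.00074589, -0.00197207, -0.00357533, -0.00076102, -0.00022124,
       -0.0006912 ]), 'tau': array([ 5.58844295e-04, -4.07299161e+01, -2.93698347e+01, -1.47977194e-04,
        3.45088280e-03,  2.23442171e-06]), 'tool_pos': array([ 0.25824647, -0.62299027,  0.23005762]), 'tcp_rot': array([-3.07908824e+00, -6.12656271e-01,  1.93196761e-04]), 'wrist_force': array([-0.59293655,  0.15434747, -0.55425073]), 'torque': array([ 0.03491128, -0.02792686, -0.03727851]), 'finger_force': 0.0, 'grip_width': 0.9991064856256217}
```

View pics/top0.png

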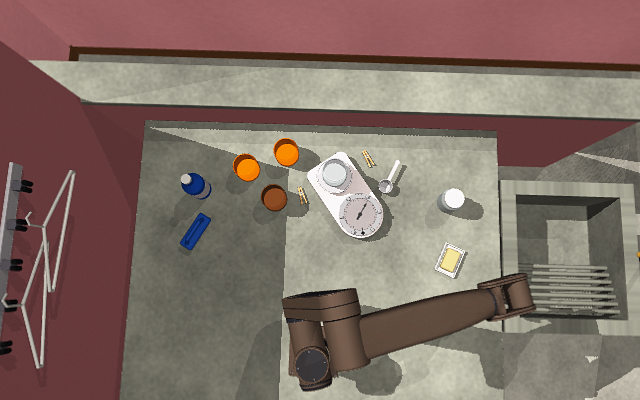

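View pics/side0.png

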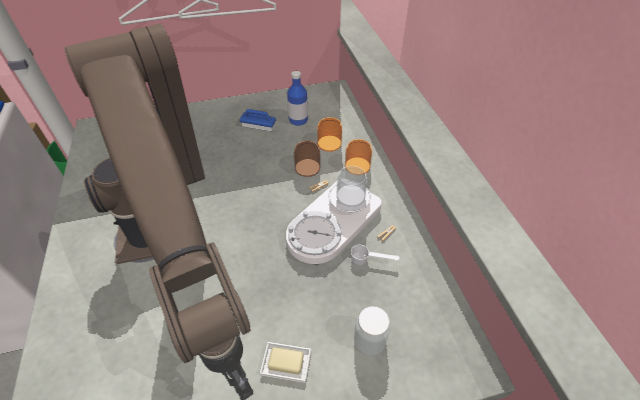

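Top view: dial at about (361,214), jar at (334,174), arm clear of both. Side view: dial at about (315,231). I'll enlarge the dial in each.

```bash
python3 - <<'E'
from h import *
t=np.load("top0.npy",allow_pickle=True).item(); s=np.load("side0.npy",allow_pickle=True).item()
save(t,"pics/t1.png",(300,145,390,245),6); save(s,"pics/s1.png",(275,165,395,270),6)
E
```

```text
(no output)
```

View pics/t1.png

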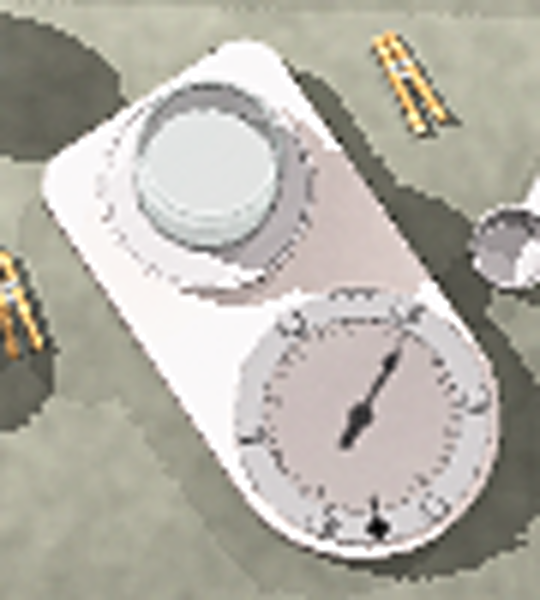

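View pics/s1.png

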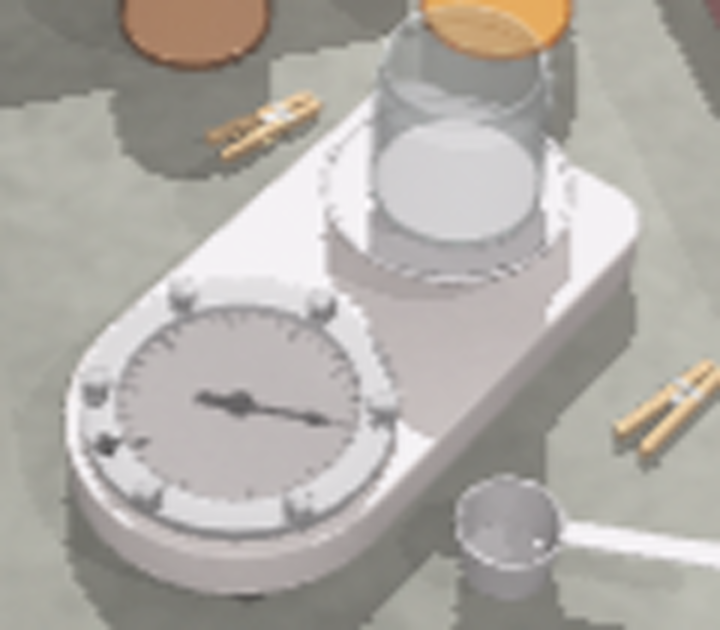

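Top crop: diamond at crop (377,526), needle tip at (401,347), tail at (346,443). Ribs at (292,323), (408,315), (478,400), (435,507), (328,524) and (255,437). Side crop: diamond at (107,443), needle tip at (345,424).

```bash
python3 - <<'E'
from h import *
t=np.load("top0.npy",allow_pickle=True).item(); s=np.load("side0.npy",allow_pickle=True).item()
def T(p): return (np.array(p,float)+.5)/6-.5+[300,145]
def S(p): return (np.array(p,float)+.5)/6-.5+[275,165]
rt=px2w(t,T([(292,323),(408,315),(478,400),(435,507),(328,524),(255,437)]),.060)
rs=px2w(s,S([(184,293),(320,303),(383,410),(303,505),(146,497),(97,390)]),.060)
for n,r_ in(("top",rt),("side",rs)):
    c=r_.mean(0); d=r_-c; print(n,c,np.hypot(d[:,0],d[:,1]),np.degrees(np.arctan2(d[:,1],d[:,0])))
def ang(p,c): return np.degrees(np.arctan2(p[1]-c[1],p[0]-c[0]))
for n,f,M,c,di,nt,ta,pan in(("top",t,T,rt.mean(0),(377,526),(401,347),(346,443),(207,185)),("side",s,S,rs.mean(0),(107,443),(345,424),(198,398),(450,195))):
    a=px2w(f,M([di]),.054)[0];b=px2w(f,M([nt]),.048)[0];e=px2w(f,M([ta]),.048)[0]; p=px2w(f,M([pan]),.07)[0]
    print(n,"diam",a,ang(a,c),"tip",b,ang(b,c),"tail",e,ang(b,e),"pan",p,ang(p,c),np.hypot(*(p-c)[:2]))
E
```

```text
top [ 0.53904811 -0.17397383  0.06      ] [0.08012303 0.07479514 0.07573801 0.07490371 0.07568796 0.07516767] [  39.23699714  -21.06480934  -79.49287446 -141.33605516  161.60419514
  101.79080917]
side [ 0.5403096  -0.17301245  0.06      ] [0.0791207  0.07879664 0.07728411 0.07753342 0.0801125  0.07634588] [  98.53946374   41.23277554  -21.14553356  -78.84434623 -140.9334437
  161.47499328]
top diam [ 0.46736578 -0.18300504  0.054     ] -172.81917850449324 tip [ 0.58885072 -0.19752184  0.048     ] -25.306037561284278 tail [ 0.52284443 -0.16175301  0.048     ] -28.453275971844874 pan [ 0.69146869 -0.06378078  0.07      ] 35.86519711087376 0.18808120719630436
side diam [ 0.46638144 -0.18012455  0.054     ] -174.5048977448402 tip [ 0.59296263 -0.19604266  0.048     ] -23.624366852771313 tail [ 0.52087311 -0.15886191  0.048     ] -27.28279136253153 pan [ 0.68982603 -0.07119382  0.07      ] 34.2543261711494 0.18089276985460587
```

Call:
{"op": "servo_tool", "data": {"deltas": [{"translation":[0.183,-0.139,0],"rot":[0,0,0]},{"translation":[0.183,-0.139,0],"rot":[0,0,0]},{"translation":[0.183,-0.139,0],"rot":[0,0,0]},{"translation":[0.183,-0.139,0],"rot":[0,0,0]},{"translation":[0.183,-0.139,0],"rot":[0,0,0]},{"translation":[0.183,-0.139,0],"rot":[0,0,0]},{"translation":[0.183,-0.139,0],"rot":[0,0,0]},{"translation":[0.183,-0.139,0],"rot":[0,0,0]},{"translation":[0.183,-0.139,0],"rot":[0,0,0]},{"translation":[0.183,-0.139,0],"rot":[0,0,0]},{"translation":[0.183,-0.139,0],"rot":[0,0,0]}], "hand": -1}}

```text
time: 1.2
tool_pos: [0.4115, -0.3603, 0.2307]
tcp_rot: [-3.08, -0.613, 0.001]
wrist_force: [-0.4, -0.4, -0.2]
grip_width: 0.002
finger_force: 0.0
```

Call:
{"op": "servo_tool", "data": {"deltas": [{"translation":[0.183,-0.139,0],"rot":[0,0,0]},{"translation":[0.183,-0.139,0],"rot":[0,0,0]},{"translation":[0.183,-0.139,0],"rot":[0,0,0]},{"translation":[0.183,-0.139,0],"rot":[0,0,0]},{"translation":[0.183,-0.139,0],"rot":[0,0,0]},{"translation":[0.183,-0.139,0],"rot":[0,0,0]},{"translation":[0.183,-0.139,0],"rot":[0,0,0]},{"translation":[0.183,-0.139,0],"rot":[0,0,0]},{"translation":[0.183,-0.139,0],"rot":[0,0,0]},{"translation":[0.183,-0.139,0],"rot":[0,0,0]},{"translation":[0.183,-0.139,0],"rot":[0,0,0]}]}}

```text
time: 2.3
tool_pos: [0.5644, -0.0984, 0.2307]
tcp_rot: [-3.081, -0.613, 0.001]
wrist_force: [-0.3, -0.6, -0.3]
grip_width: 0.0
finger_force: 0.0
```

Call:
{"op": "servo_tool", "data": {"deltas": [{"translation":[0,0,0],"rot":[0,0,0.0225]},{"translation":[0,0,0],"rot":[0,0,0.0225]},{"translation":[0,0,0],"rot":[0,0,0.0225]},{"translation":[0,0,0],"rot":[0,0,0.0225]},{"translation":[0,0,0],"rot":[0,0,0.0225]},{"translation":[0,0,0],"rot":[0,0,0]},{"translation":[0,0,0],"rot":[0,0,0]},{"translation":[0,0,0],"rot":[0,0,0]}]}}

```text
time: 3.1
tool_pos: [0.5641, -0.0996, 0.2311]
tcp_rot: [-3.103, 0.488, 0.001]
wrist_force: [-0.7, -0.1, 0.2]
grip_width: 0.001
finger_force: 0.0
```

Call:
{"op": "servo_tool", "data": {"deltas": [{"translation":[0,0,0.16],"rot":[0,0,0]},{"translation":[0,0,0.16],"rot":[0,0,0]},{"translation":[0,0,0.16],"rot":[0,0,0]},{"translation":[0,0,0.16],"rot":[0,0,0]},{"translation":[0,0,0.16],"rot":[0,0,0]},{"translation":[0,0,0.16],"rot":[0,0,0]},{"translation":[0,0,0.16],"rot":[0,0,0]},{"translation":[0,0,0.16],"rot":[0,0,0]},{"translation":[0,0,0],"rot":[0,0,0]},{"translation":[0,0,0],"rot":[0,0,0]}]}}

```text
time: 4.1
tool_pos: [0.5642, -0.0996, 0.0777]
tcp_rot: [-3.103, 0.49, 0.001]
wrist_force: [-0.1, -0.5, 0.3]
grip_width: 0.001
finger_force: 0.0
```

```bash
python3 - <<'E'
from h import *
f=vision.grab_frame("side"); save(f,"pics/s2.png",(260,130,400,270),4); print(monitor.get_state()["tool_pos"])
E
```

```text
[ 0.56488653 -0.09985587  0.07864876]
```

View pics/s2.png

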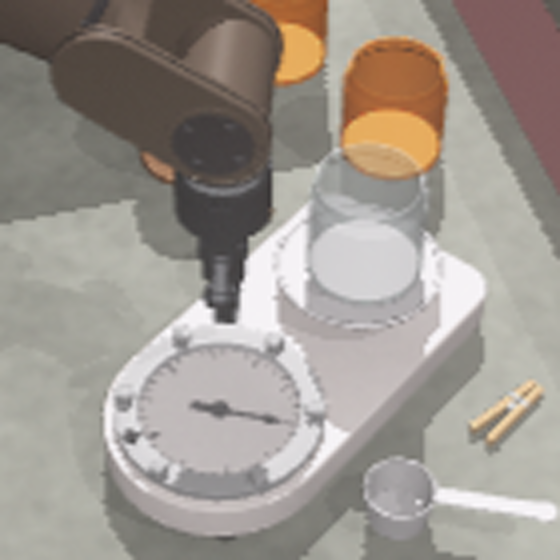

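The fingertip, at crop (227,318), hangs between the ribs at (182,337) and (275,345), clear of the jar. Lowering it and pushing anticlockwise.

Call:
{"op": "servo_tool", "data": {"deltas": [{"translation":[0,0,0.042],"rot":[0,0,0]},{"translation":[0,0,0.042],"rot":[0,0,0]},{"translation":[0,0,0.042],"rot":[0,0,0]},{"translation":[0,0,0.042],"rot":[0,0,0]},{"translation":[0,0,0],"rot":[0,0,0]},{"translation":[0,0,0],"rot":[0,0,0]}]}}

```text
time: 4.75
tool_pos: [0.5641, -0.0996, 0.0573]
tcp_rot: [-3.103, 0.491, 0.001]
wrist_force: [-0.2, -0.8, -0.6]
grip_width: 0.003
finger_force: 0.0
```

Call:
{"op": "servo_tool", "data": {"deltas": [{"translation":[-0.0227,0.0004,0],"rot":[0,0,-0.00556]},{"translation":[-0.0227,0.0004,0],"rot":[0,0,-0.00556]},{"translation":[-0.0227,0.0004,0],"rot":[0,0,-0.00556]},{"translation":[-0.0227,0.0004,0],"rot":[0,0,-0.00556]},{"translation":[-0.0227,0.0004,0],"rot":[0,0,-0.00556]},{"translation":[-0.0227,0.0004,0],"rot":[0,0,-0.00556]},{"translation":[-0.0227,0.0004,0],"rot":[0,0,-0.00556]},{"translation":[-0.0227,0.0004,0],"rot":[0,0,-0.00556]},{"translation":[-0.0227,0.0004,0],"rot":[0,0,-0.00556]},{"translation":[-0.0227,0.0004,0],"rot":[0,0,-0.00556]},{"translation":[-0.0227,0.0004,0],"rot":[0,0,-0.00556]},{"translation":[-0.0227,0.0004,0],"rot":[0,0,-0.00556]}]}}

```text
time: 5.95
tool_pos: [0.5329, -0.0964, 0.0581]
tcp_rot: [3.137, 0.167, 0.004]
wrist_force: [1.9, -0.9, -0.9]
grip_width: -0.001
finger_force: 0.9
```

Call:
{"op": "servo_tool", "data": {"deltas": [{"translation":[-0.034,0.0009,0],"rot":[0,0,-0.00833]},{"translation":[-0.034,0.0009,0],"rot":[0,0,-0.00833]},{"translation":[-0.034,0.0009,0],"rot":[0,0,-0.00833]},{"translation":[-0.034,0.0009,0],"rot":[0,0,-0.00833]},{"translation":[-0.034,0.0009,0],"rot":[0,0,-0.00833]},{"translation":[-0.034,0.0009,0],"rot":[0,0,-0.00833]},{"translation":[-0.034,0.0009,0],"rot":[0,0,-0.00833]},{"translation":[-0.034,0.0009,0],"rot":[0,0,-0.00833]},{"translation":[-0.034,0.0009,0],"rot":[0,0,-0.00833]},{"translation":[-0.034,0.0009,0],"rot":[0,0,-0.00833]},{"translation":[-0.034,0.0009,0],"rot":[0,0,-0.00833]},{"translation":[-0.034,0.0009,0],"rot":[0,0,-0.00833]}]}}

```text
time: 7.15
tool_pos: [0.4894, -0.1163, 0.0584]
tcp_rot: [2.929, 1.128, 0.005]
wrist_force: [3.3, -0.6, -0.7]
grip_width: -0.001
finger_force: 1.1
```

Call:
{"op": "servo_tool", "data": {"deltas": [{"translation":[-0.034,0.0009,0],"rot":[0,0,-0.00833]},{"translation":[-0.034,0.0009,0],"rot":[0,0,-0.00833]},{"translation":[-0.034,0.0009,0],"rot":[0,0,-0.00833]},{"translation":[-0.034,0.0009,0],"rot":[0,0,-0.00833]},{"translation":[-0.034,0.0009,0],"rot":[0,0,-0.00833]},{"translation":[-0.034,0.0009,0],"rot":[0,0,-0.00833]},{"translation":[-0.034,0.0009,0],"rot":[0,0,-0.00833]},{"translation":[-0.034,0.0009,0],"rot":[0,0,-0.00833]},{"translation":[-0.034,0.0009,0],"rot":[0,0,-0.00833]},{"translation":[-0.034,0.0009,0],"rot":[0,0,-0.00833]},{"translation":[-0.034,0.0009,0],"rot":[0,0,-0.00833]},{"translation":[-0.034,0.0009,0],"rot":[0,0,-0.00833]}]}}

```text
time: 8.35
tool_pos: [0.4646, -0.1575, 0.0582]
tcp_rot: [2.439, 1.979, 0.003]
wrist_force: [1.4, 2.1, 1.0]
grip_width: -0.001
finger_force: 0.8
```

```bash
python3 - <<'E'
from h import *
f=vision.grab_frame("side"); save(f,"pics/s3.png",(275,165,395,270),5); s=monitor.get_state();d=s["tool_pos"]-[.540,-.1735,0]; print(s["tool_pos"],np.hypot(*d[:2]),np.degrees(np.arctan2(d[1],d[0]))%360)
E
```

```text
[ 0.46448673 -0.15806064  0.05817181] 0.07707546780710357 168.44462765588224
```

View pics/s3.png

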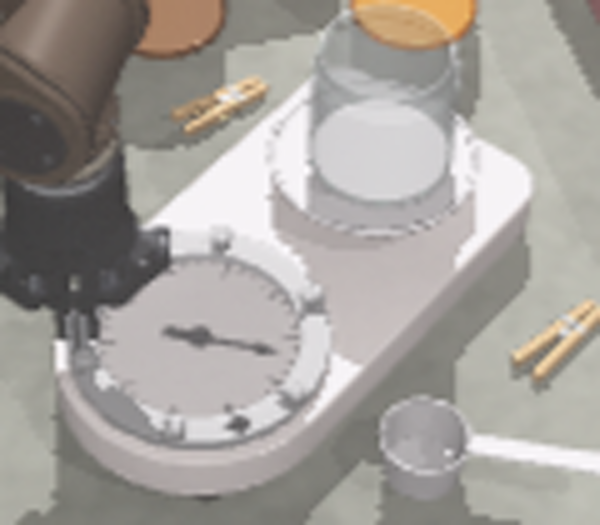

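Pushing works: the diamond is now at crop (237,424), the needle tip at (277,351), and the scale has not moved. Another 51° leaves a few degrees to close after a check.

Call:
{"op": "servo_tool", "data": {"deltas": [{"translation":[-0.034,0.0009,0],"rot":[0,0,-0.00833]},{"translation":[-0.034,0.0009,0],"rot":[0,0,-0.00833]},{"translation":[-0.034,0.0009,0],"rot":[0,0,-0.00833]},{"translation":[-0.034,0.0009,0],"rot":[0,0,-0.00833]},{"translation":[-0.034,0.0009,0],"rot":[0,0,-0.00833]},{"translation":[-0.034,0.0009,0],"rot":[0,0,-0.00833]},{"translation":[-0.034,0.0009,0],"rot":[0,0,-0.00833]},{"translation":[-0.034,0.0009,0],"rot":[0,0,-0.00833]},{"translation":[-0.034,0.0009,0],"rot":[0,0,-0.00833]},{"translation":[-0.034,0.0009,0],"rot":[0,0,-0.00833]},{"translation":[-0.034,0.0009,0],"rot":[0,0,-0.00833]},{"translation":[-0.034,0.0009,0],"rot":[0,0,-0.00833]}]}}

```text
time: 9.6
tool_pos: [0.4689, -0.205, 0.0576]
tcp_rot: [-1.709, -2.634, -0.001]
wrist_force: [-0.7, 2.0, 0.7]
grip_width: 0.0
finger_force: 0.8
```

Call:
{"op": "servo_tool", "data": {"deltas": [{"translation":[-0.034,0.0009,0],"rot":[0,0,-0.00833]},{"translation":[-0.034,0.0009,0],"rot":[0,0,-0.00833]},{"translation":[-0.034,0.0009,0],"rot":[0,0,-0.00833]},{"translation":[-0.034,0.0009,0],"rot":[0,0,-0.00833]},{"translation":[-0.034,0.0009,0],"rot":[0,0,-0.00833]},{"translation":[0,0,0],"rot":[0,0,0]},{"translation":[0,0,0],"rot":[0,0,0]},{"translation":[0,0,0],"rot":[0,0,0]}]}}

```text
time: 10.4
tool_pos: [0.4795, -0.2228, 0.0576]
tcp_rot: [1.354, 2.835, -0.0]
wrist_force: [0.7, -0.3, 0.3]
grip_width: 0.006
finger_force: 0.2
```

```bash
python3 - <<'E'
from h import *
f=vision.grab_frame("side"); save(f,"pics/s4.png",(285,195,357,260),10); np.save("s4.npy",f,allow_pickle=True)
s=monitor.get_state();d=s["tool_pos"]-[.540,-.1735,0]; print(s["tool_pos"],np.hypot(*d[:2]),np.degrees(np.arctan2(d[1],d[0]))%360)
E
```

```text
[ 0.47954247 -0.22282272  0.05762639] 0.07802463696817472 219.20839749578573
```

View pics/s4.png

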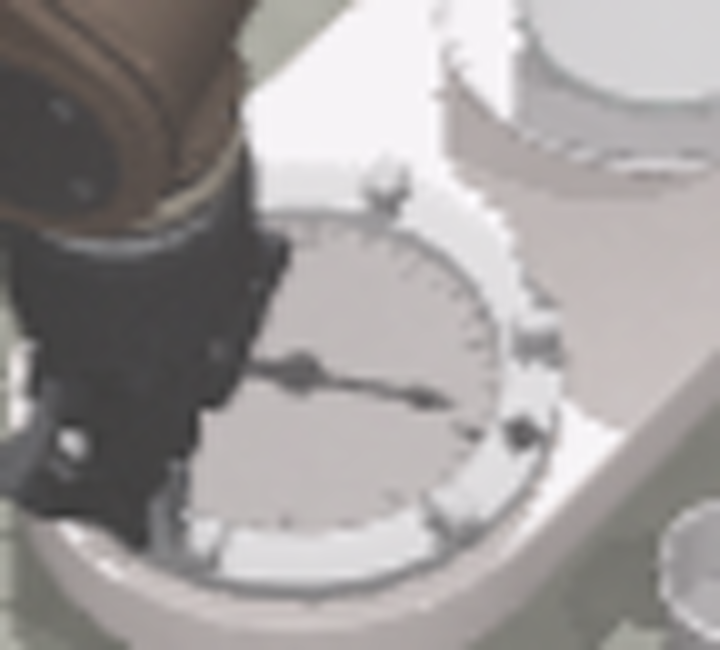

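The diamond is at crop (522,433), the zero line runs from (458,431) to (483,434), the needle tip is at (458,405), and the hub is at (302,372). Converting to angles.

```bash
python3 - <<'E'
from h import *
f=np.load("s4.npy",allow_pickle=True).item()
M=lambda p:(np.array(p,float)+.5)/10-.5+[285,195]
c=px2w(f,M([(302,372)]),.048)[0]
def a(p,z,c=c):
    q=px2w(f,M([p]),z)[0]; return np.round(q,4),round(np.degrees(np.arctan2(q[1]-c[1],q[0]-c[0])),1),round(np.hypot(*(q-c)[:2]),4)
rb=px2w(f,M([(387,183),(538,335),(450,518)]),.060)
print(c,"tip",a((458,405),.048),"diam",a((522,433),.054),"line",a((470,433),.047))
for c2 in (c,np.array([.540,-.1735,0])):
    d=rb-c2; print(np.degrees(np.arctan2(d[:,1],d[:,0])), a((458,405),.048,c2)[1:],a((522,433),.054,c2)[1:],a((470,433),.047,c2)[1:])
E
```

```text
[ 0.54253431 -0.16810483  0.048     ] tip (array([ 0.5878, -0.1938,  0.048 ]), np.float64(-29.6), np.float64(0.0521)) diam (array([ 0.6032, -0.214 ,  0.054 ]), np.float64(-37.1), np.float64(0.0761)) line (array([ 0.5887, -0.2049,  0.047 ]), np.float64(-38.5), np.float64(0.059))
[ 53.54237678 -10.48220882 -69.36669797] (np.float64(-29.6), np.float64(0.0521)) (np.float64(-37.1), np.float64(0.0761)) (np.float64(-38.5), np.float64(0.059))
[ 54.36979427  -6.25197293 -66.1841642 ] (np.float64(-23.1), np.float64(0.0519)) (np.float64(-32.7), np.float64(0.0751)) (np.float64(-32.8), np.float64(0.0579))
```

Call:
{"op": "servo_tool", "data": {"deltas": [{"translation":[-0.017,0.0002,0],"rot":[0,0,-0.00417]},{"translation":[-0.017,0.0002,0],"rot":[0,0,-0.00417]},{"translation":[-0.017,0.0002,0],"rot":[0,0,-0.00417]},{"translation":[-0.017,0.0002,0],"rot":[0,0,-0.00417]},{"translation":[-0.017,0.0002,0],"rot":[0,0,-0.00417]},{"translation":[-0.017,0.0002,0],"rot":[0,0,-0.00417]},{"translation":[0,0,0],"rot":[0,0,0]},{"translation":[0,0,0],"rot":[0,0,0]},{"translation":[0,0,0],"rot":[0,0,0]}]}}

```text
time: 11.35
tool_pos: [0.4881, -0.232, 0.0576]
tcp_rot: [1.126, 2.932, -0.001]
wrist_force: [0.1, 1.0, -0.4]
grip_width: 0.002
finger_force: 0.2
```

```bash
python3 - <<'E'
from h import *
f=vision.grab_frame("side"); save(f,"pics/s5.png",(285,195,357,260),10); np.save("s5.npy",f,allow_pickle=True)
s=monitor.get_state();d=s["tool_pos"]-[.540,-.1735,0]; print(s["tool_pos"],np.hypot(*d[:2]),np.degrees(np.arctan2(d[1],d[0]))%360)
E
```

```text
[ 0.48810216 -0.23200169  0.05765851] 0.07820378939989157 228.42322555120322
```

View pics/s5.png

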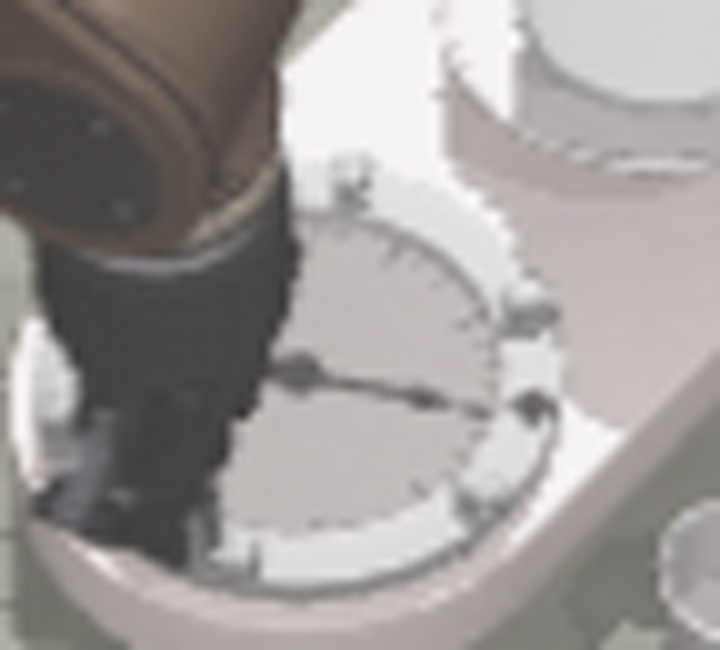

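The zero line at (470–492,412) now runs straight on from the needle (tip about (458,405)), with the diamond at (535,407). Backing off, lifting away and verifying from both cameras.

Call:
{"op": "servo_tool", "data": {"deltas": [{"translation":[0.03,0,0],"rot":[0,0,0]},{"translation":[0.03,0,0],"rot":[0,0,0]},{"translation":[0,0,-0.1],"rot":[0,0,0]},{"translation":[0,0,-0.2],"rot":[0,0,0]},{"translation":[0,0,-0.3],"rot":[0,0,0]},{"translation":[0,0,-0.3],"rot":[0,0,0]},{"translation":[0,0,-0.3],"rot":[0,0,0]},{"translation":[0,0,-0.3],"rot":[0,0,0]}]}}

```text
time: 12.2
tool_pos: [0.4825, -0.2269, 0.2403]
tcp_rot: [1.126, 2.931, -0.001]
wrist_force: [1.3, -0.5, 0.4]
grip_width: 0.0
finger_force: 0.0
```

```bash
python3 - <<'E'
from h import *
s=monitor.get_state(); print(s["time"],s["tool_pos"],s["tcp_rot"])
f=np.load("s5.npy",allow_pickle=True).item()
M=lambda p:(np.array(p,float)+.5)/10-.5+[285,195]
for c in (px2w(f,M([(302,372)]),.048)[0],np.array([.540,-.1735,0])):
    for p,z in(((458,405),.048),((535,407),.054),((485,412),.047)):
        q=px2w(f,M([p]),z)[0]-c; print(round(np.degrees(np.arctan2(q[1],q[0])),1),round(np.hypot(q[0],q[1]),4))
E
```

```text
12.2 [ 0.48251903 -0.22687323  0.24026609] [ 1.12560553e+00  2.93122979e+00 -8.70690245e-04]
-29.6 0.0521
-28.8 0.0771
-29.4 0.061
-23.1 0.0519
-24.4 0.0769
-23.8 0.0608
```

Call:
{"op": "servo_tool", "data": {"deltas": [{"translation":[-0.17,-0.19,0],"rot":[0,0,0]},{"translation":[-0.17,-0.19,0],"rot":[0,0,0]},{"translation":[-0.17,-0.19,0],"rot":[0,0,0]},{"translation":[-0.17,-0.19,0],"rot":[0,0,0]},{"translation":[-0.17,-0.19,0],"rot":[0,0,0]},{"translation":[-0.17,-0.19,0],"rot":[0,0,0]},{"translation":[-0.17,-0.19,0],"rot":[0,0,0]},{"translation":[-0.17,-0.19,0],"rot":[0,0,0]},{"translation":[0,0,0],"rot":[0,0,0]},{"translation":[0,0,0],"rot":[0,0,0]},{"translation":[0,0,0],"rot":[0,0,0]}]}}

```text
time: 13.3
tool_pos: [0.4819, -0.4708, 0.238]
tcp_rot: [1.125, 2.933, 0.0]
wrist_force: [-0.3, 0.1, 0.2]
grip_width: 0.001
finger_force: 0.0
```

```bash
python3 - <<'E'
from h import *
f=vision.grab_frame("top"); save(f,"pics/t2.png",(300,145,390,245),6)
E
```

```text
(no output)
```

View pics/t2.png

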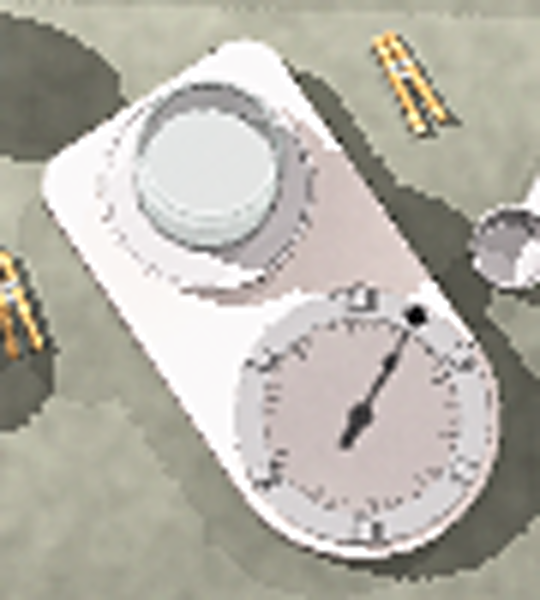

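From above, the diamond at (416,316), the zero line and the needle from (346,443) lie on one straight line, and the scale and jar have not moved. Handing it in.

```bash
python3 -c "
from h import *
print(order.job_done())"
```

```text
the job is handed in; nothing more can be done
None
```

I tared the scale and handed the job in. The zero mark lines up with the needle tip to about 1° in the camera images (4.5° allowed), and nothing else on the shelf appeared to move. The hand-in returned no verdict.

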